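# Load the specimen magazine

## Task

Load the two round 40 mm specimen mounts into the spring-loaded magazine, polished face up and one at a time: push the first down past the two sprung lips until they snap over it and hold it, and only then bring the second and push it in on top in the same way. In the end both lie in the magazine, level and held down by the lips.

Things in the scene. Friction and masses are not known exactly. Their poses are not given: they have to be found in the camera images.
- magazine: Grey and aluminium magazine, fixed: base 74 x 124 mm, upright 43 mm well with windows, on top an 8-sided funnel, about 60 mm across inside, rim 130 mm above bench. Origin: centre of underside, on the well's axis; z up. Holds 2. A sprung follower (5-9 N) lifts the load against the lips: held mount's underside at 68 mm; the next one pushes it to 36 mm, with 8 mm of travel to spare.
- lips (a point): Point on the well's axis level with the lips' undersides, 100 mm above bench. Two steel lips (20 mm wide, on +y and -y sides, 31 mm apart) have ramped tops: a mount let go in the funnel rests on them, underside about 111 mm up, top 143. Press the middle of its top (5-10 N; shut fingertips fit in) straight down to about 96 mm: the lips spread together, then snap over it.
- mount_a: First of two equal mounts: grey resin cylinder, 40 mm in diameter, 32 mm tall, about 60 g, standing on the bench, a small rectangle of polished metal in its upper face. Origin: centre of its underside; z up its axis. Bystanders of the same resin (25 mm round, 56 mm round and low, 40 mm square) are not wanted.
- mount_b: Second of two equal mounts (either may be loaded first): grey resin cylinder, 40 mm in diameter, 32 mm tall, about 60 g, standing on the bench, a small rectangle of polished metal in its upper face. Origin: centre of its underside; z up its axis. Bystanders of the same resin (25 mm round, 56 mm round and low, 40 mm square) are not wanted.
Not all that is in view belongs to the job. Leave any blue, brown or purple look-alike of the mount_a alone.

How it is judged:
On the way:
1. one of the two mounts is held under the lips, level, while the other is still away from the magazine (((horizontal distance between mount_a and magazine below 0.006 m and z of mount_a in the frame of magazine between 0.064 and 0.071 m and angle between mount_a's own z axis and vertical below 0.15 rad and horizontal distance between mount_b and magazine above 0.06 m) or (horizontal distance between mount_b and magazine below 0.006 m and z of mount_b in the frame of magazine between 0.064 and 0.071 m and angle between mount_b's own z axis and vertical below 0.15 rad and horizontal distance between mount_a and magazine above 0.06 m))), for 0.2 s.
At the end, for the whole second after the job is handed in: Both 40 mm mounts are in the magazine's well at rest, polished face up, level within 0.15 rad and within 6 mm of its axis: one right under the lips (its underside 64 to 71 mm above the magazine's underside) and the other beneath it (32 to 39 mm) (((horizontal distance between each of mount_a, mount_b and magazine below 0.006 m and z of mount_a in the frame of magazine between 0.064 and 0.071 m and angle between each of mount_a, mount_b's own z axis and vertical below 0.15 rad and z of mount_b in the frame of magazine between 0.032 and 0.039 m) or (horizontal distance between each of mount_b, mount_a and magazine below 0.006 m and z of mount_b in the frame of magazine between 0.064 and 0.071 m and angle between each of mount_b, mount_a's own z axis and vertical below 0.15 rad and z of mount_a in the frame of magazine between 0.032 and 0.039 m)) and linear speed of each of mount_a, mount_b below 0.02 m/s); the robot touches nothing.
It also fails if it takes over 53 s, if anything falls off the work surface, if the arm or the gripper's body presses on something with over 40 N, if the wrist force passes 120 N, or if a joint passes its speed limit or range.

## Robot

A 6-joint arm with a two-finger parallel gripper is mounted at the origin on the work surface. World frame = base frame: x ahead of the robot, y to its left, z up, the work surface at z = 0. Lengths are in m, angles in rad, forces in N, time in s.
With the tool pointing down it reaches from about 0.325 to 0.75 m from the base axis. Payload 7.6 kg.
Tool frame: the origin (TCP) lies at the very end of the fingers, on their centre line; the grasp point (between the pads) lies behind it (bot.grasp_offset is the y of the grasp point in the tool frame, in m); y points along the fingers, x is the direction in which the jaws open and shut, and the axes are right-handed (so a half turn about y gives the same grasp; the last joint's range is limited). The gripper opens to 85 mm and grips with 20 to 120 N. Pads are 22 mm wide; open, the fingers measure 114 mm over their backs; the gripper's body (76 mm by 85 mm) begins 54 mm behind the grasp point. The pads swing forward as they close: fully open they stand 13 mm farther back than shut.
Start: joints at [-1.399, 0.052, 1.401, -0, 1.689, -0.07], TCP at [0.126, -0.51, 0.204] pointing down, gripper open.
Joint ranges: [-2.9, 2.9], [-0.91, 2.17], [0.12, 2.37], [-1.06, 4.2], [0.26, 2.73], [-2.93, 2.93]. Speed limits (rad/s): [2.57, 2.57, 3.01, 3.14, 3.14, 3.14].

## Interface

Orientations are given as a unit quaternion [w, x, y, z].
In Python, from plant import bot, optics, order gives the robot as it stands.
- The arm moves only by the tool step_arm, never from a script. Its argument "targets" is a list that holds one entry, the list of rows, each a list of 6 numbers: the shift along the world's x, y, z in cm, then the turn, a rotation vector about the world's x, y, z in degrees. In form: [[[tx, ty, tz, ax, ay, az], ...]]. A call has 1 to 8 rows; each row shifts and turns the commanded pose from where the row before left it; what a row does not reach is not made up. A row lasts 1/10 s, in which the tool goes at most 50 mm and 8.59 degrees, less where a joint would pass 70% of its speed; a pose out of reach is approached as far as the arm can. A call with a gripper value outside its range is refused whole. "grip" is the opening, from 0 (shut) to 1 (fully open), set as the call begins (left out, the last holds). The fingers move at their own pace and stop on an object; "squeeze" is the grip in N (left out, the last holds). Time passes only in rows, so rows that do not move let the fingers close. It gives the time, the measured TCP pose, the force and the opening at its end, in the units of the state.
- bot.read_state(): the state, without advancing time (a new reading comes with each control period).
- optics.capture(name): name is "scene" or "side" or "wrist"; returns a dict with "pixels" (400x640x3 uint8, red, green, blue), "intrinsics" (3x3 intrinsics, pixels), "k1" (the pictures are not rectified: a ray, as slopes to the right and down, at radius r is drawn at 1 + k1 r^2 times it, then the intrinsics apply), "rvec" (rotation vector, rad) and "tvec" (3), from world to camera coordinates, as OpenCV has them. Camera axes: x right, y down, z forward; pixel columns grow to the right and rows downward; lengths in m; the calibration is good to about 2 mm. A picture is of the moment at which its call begins. There is no depth.
- order.hand_in(): hands the job in, once; it reports no verdict.
Trained networks look in the newest picture that a camera, given by its name, has taken for a name from the list of things; names that differ only in an ending like _2 or _b are one class to them, and where a whole thing is asked for, a point or a joint stands for the part that bears it (a point fixed in the world has none). Each returns a list of dicts, best first, with "confidence" (0 to 1); they miss things now and then, are a little off and sometimes report something else, mostly with a low value. They report only what shows in the picture. A call takes as long as a camera call. They do not tell look-alikes from the thing itself.
- optics.find_in(camera, label): "at" ([x, y, z] in m, in the coordinates of the camera as it stood for that picture, good to about 4 mm: the middle of the surface that is visible of it).
- optics.outline_of(camera, label): "mask" (400x640 bool, what is visible of it).
- optics.mark_of(camera, label): "at" ([x, y, z] in m, in the coordinates of the camera as it stood for that picture, good to about 4 mm: a listed point, or the origin of a listed thing).
The state is a dict: "time": time; "joints": joint angles; "qd": joint speeds; "tau": joint torques, N m; "tcp_pos": TCP position; "orientation": TCP orientation; "wrist_force": force on the tool from outside, world axes, zero at the start; "ft_torque": the same for the moment, N m; "width": opening from 0.0 (shut) to 1.0 (fully open).
Only numpy, scipy, OpenCV 4.12 (cv2) and the standard library are available. Lean on these libraries where they do the work, as an engineer would, in place of code of your own. Each camera call takes 0.05 s, during which the arm holds its last target.

## Working session

There is one attempt and no reset: what is moved stays moved. The work goes in short steps, Python scripts to look and compute and a tool call to move; the robot and the scene stay as the last step left them, time stands still between calls to the robot, and variables do not carry over. Pictures are saved under pics/ and viewed, and the job is handed in when it is done.

Besides the shell and the picture viewer there is one more tool, called as a command line: name --argument value ..., lists and objects as JSON in quotes. step_arm: Moves the arm, as the interface text tells. Its arguments: {"type":"object","properties":{"targets":{"type":"array","items":{"type":"array","items":{"type":"array","items":{"type":"number"}}}},"grip":{"type":"number"},"squeeze":{"type":"number"}},"required":["targets"]}

```bash
mkdir -p pics; ls; cat > h.py <<'E'
import numpy as np, cv2
from plant import bot, optics, order
def cap(n,f=None):
    c=optics.capture(n)
    if f: cv2.imwrite('pics/'+f,c['pixels'][:,:,::-1])
    return c
def w2c(c): 
    R=cv2.Rodrigues(np.array(c['rvec'],float))[0]; return R,np.array(c['tvec'],float).ravel()
def toworld(c,p):
    R,t=w2c(c); return R.T@(np.array(p)-t)
def ray(c,uv):
    K=np.array(c['intrinsics']); k=float(c['k1'])
    d=cv2.undistortPoints(np.array([[uv]],float),K,np.array([k,0,0,0.]))[0,0]
    R,t=w2c(c); v=R.T@np.array([d[0],d[1],1]); return -R.T@t, v/np.linalg.norm(v)
def atz(c,uv,z):
    o,v=ray(c,uv); return o+v*(z-o[2])/v[2]
def proj(c,P):
    return cv2.projectPoints(np.array(P,float).reshape(-1,1,3),np.array(c['rvec'],float),np.array(c['tvec'],float),np.array(c['intrinsics']),np.array([float(c['k1']),0,0,0]))[0].reshape(-1,2)
def tri(obs):
    A=0;b=0
    for c,uv in obs:
        o,v=ray(c,uv); M=np.eye(3)-np.outer(v,v); A=A+M; b=b+M@o
    p=np.linalg.solve(A,b)
    return p
E
python3 - <<'E'
from h import *
s=bot.read_state(); print(s, bot.grasp_offset)
for n in ['scene','side','wrist']:
    c=cap(n,n+'0.png'); R,t=w2c(c); print(n,'cam',(-R.T@t).round(3))
    for l in ['mount_a','magazine','lips']:
        try:
            for d in optics.find_in(n,l) : print('find',l,round(d['confidence'],2),toworld(c,d['at']).round(4),proj(c,toworld(c,d['at'])).round(0))
        except Exception as e: print(e)
        try:
            for d in optics.mark_of(n,l) : print('mark',l,round(d['confidence'],2),toworld(c,d['at']).round(4))
        except Exception as e: print(e)
E
```

```text
pics
{'time': 0.0, 'joints': array([-1.39927619e+00,  5.28535992e-02,  1.40174333e+00, -8.26694817e-06,
        1.68859238e+00, -7.03182405e-02]), 'qd': array([ 0.00133217, -0.00088937,  0.00099927,  0.00039639, -0.00228959,
        0.00151287]), 'tau': array([ 1.62162200e-04, -3.81666076e+01, -3.60186231e+01, -1.00048935e-04,
        6.32794181e-03, -2.17684124e-05]), 'tcp_pos': array([ 0.12568212, -0.50937572,  0.20275426]), 'orientation': array([ 0.55703738, -0.55628476,  0.43645764, -0.43561606]), 'wrist_force': array([-0.43935724,  0.55102631, -1.09067498]), 'ft_torque': array([ 0.01075143, -0.05298186, -0.01379039]), 'width': 0.9982231942211175} -0.0187
scene cam [0.981 0.3   0.917]
find mount_a 0.88 [ 0.6027 -0.1605  0.0341] [[259. 188.]]
find mount_a 0.75 [ 0.4592 -0.0593  0.0336] [[332. 170.]]
find mount_a 0.74 [ 0.6516 -0.054   0.0289] [[281. 229.]]
find mount_a 0.69 [ 0.5175 -0.1325  0.0272] [[292. 172.]]
find mount_a 0.54 [ 0.5697 -0.0738  0.0308] [[297. 199.]]
mark mount_a 0.88 [ 0.6487 -0.0602 -0.0063]
mark mount_a 0.66 [ 0.5961 -0.166   0.0018]
mark mount_a 0.64 [ 0.51
[... 473 characters left out ...]
9. 274.]]
find mount_a 0.85 [ 0.566  -0.0896  0.027 ] [[339. 257.]]
find mount_a 0.8 [ 0.5064 -0.1474  0.0263] [[325. 289.]]
find mount_a 0.69 [ 0.6379 -0.0589  0.0282] [[364. 235.]]
find mount_a 0.63 [ 0.5817 -0.1602  0.0263] [[369. 279.]]
mark mount_a 0.97 [ 0.4593 -0.0631 -0.0048]
mark mount_a 0.92 [ 0.6469 -0.0535  0.0007]
mark mount_a 0.9 [ 0.5133 -0.1388 -0.0035]
mark mount_a 0.82 [ 5.714e-01 -7.730e-02 -1.000e-04]
mark mount_a 0.71 [ 0.5992 -0.1628 -0.0018]
find magazine 0.61 [ 0.5361 -0.3048  0.0727] [[404. 334.]]
mark magazine 0.86 [ 0.5523 -0.286  -0.0057]
find lips 0.8 [ 0.5357 -0.2996  0.0762] [[402. 329.]]
mark lips 0.67 [ 0.5538 -0.2803  0.1019]
wrist cam [ 0.198 -0.491  0.375]
```

```bash
python3 - <<'E'
import cv2,numpy as np
a=cv2.imread('pics/scene0.png');b=cv2.imread('pics/side0.png')
cv2.imwrite('pics/sc_crop.png',cv2.resize(a[90:290,180:400],None,fx=3,fy=3,interpolation=cv2.INTER_CUBIC)[:600,:660])
cv2.imwrite('pics/si_crop.png',cv2.resize(b[190:390,230:490],None,fx=3,fy=3,interpolation=cv2.INTER_CUBIC))
E
```

```text
(no output)
```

View pics/sc_crop.png

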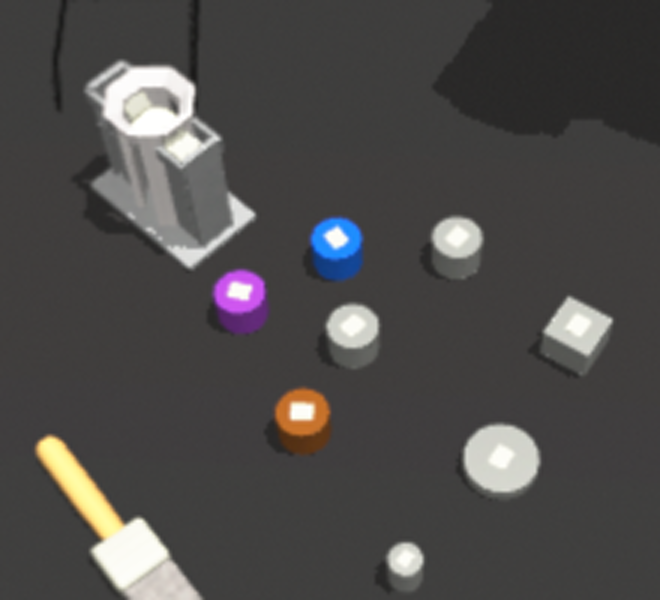

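View pics/si_crop.png

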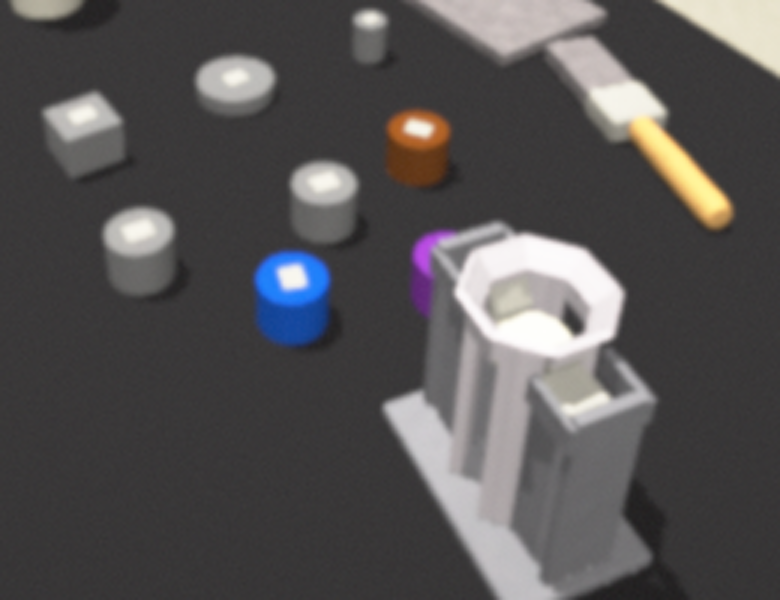

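View pics/scene0.png

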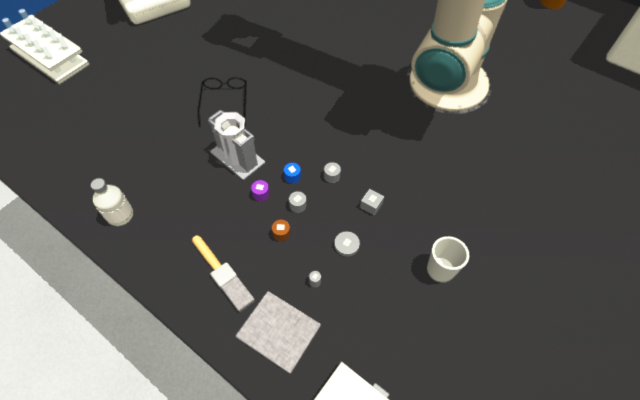

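View pics/wrist0.png

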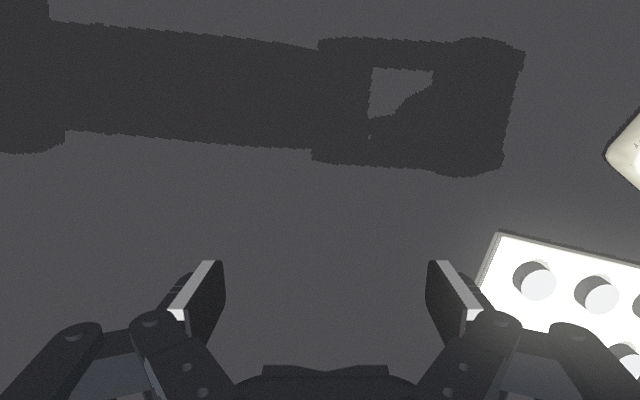

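Scene view: grey 40 mm rounds at (332,171) and (297,200). The rejected bystanders are the square at (372,201), the low 56 mm disc at (347,243) and the 25 mm one at (315,279). The blue, purple and brown look-alikes are at (292,173), (260,190) and (281,230). The two grey rounds match in size with each other and with the coloured cylinders, so I'll measure them, plus the magazine rim and base.

```bash
cat > meas.py <<'E'
from h import *
from scipy.optimize import least_squares
cs={n:cap(n) for n in ['scene','side']}
img={n:cv2.cvtColor(np.ascontiguousarray(cs[n]['pixels']),cv2.COLOR_RGB2HSV) for n in cs}
masks={n:optics.outline_of(n,'mount_a') for n in cs}
guess={'m1':(0.457,-0.064),'m2':(0.567,-0.078)}
th=np.linspace(0,2*np.pi,40)
for k,g in guess.items():
    obs=[];ms={}
    for n,c in cs.items():
        pc=proj(c,[[*g,0.032]])[0]; 
        # bright metal patch centroid
        u,v=int(round(pc[0])),int(round(pc[1])); w=9
        V=img[n][v-w:v+w+1,u-w:u+w+1,2].astype(float); 
        m=V>225; ys,xs=np.nonzero(m); uv=(xs.mean()+u-w,ys.mean()+v-w); obs.append((c,uv)); print(k,n,'patch',np.round(uv,1),m.sum())
        best=[d['mask'] for d in masks[n] if d['mask'][v,u]]
        if best: ms[n]=best[0]
    print(k,'patch tri',tri(obs).round(4),[atz(c,uv,.032).round(4) for c,uv in obs])
    def f(p,full=False):
        r=[]
        for n,M in ms.items():
            P=np.array([[p[0]+p[2]*np.cos(t),p[1]+p[2]*np.sin(t),z] for z in (p[3]-.032,p[3]) for t in th])
            h=cv2.convexHull(proj(cs[n],P).astype(np.float32))[:,0]
            x,y=h[:,0],h[:,1]
            cc=cv2.moments(h); 
            ys,xs=np.nonzero(M)
            r+= [cc['m10']/cc['m00']-xs.mean(),cc['m01']/cc['m00']-ys.mean(),(np.sqrt(cc['m00'])-np.sqrt(M.sum()))]
        return np.array(r)
    s=least_squares(f,[*g,.02,.032],x_scale=[.01,.01,.01,.01]); print(k,'sil fit x,y,rad,ztop',s.x.round(4),'res',s.fun.round(2),list(ms))
E
python3 meas.py
python3 - <<'E'
import cv2
a=cv2.imread('pics/scene0.png');b=cv2.imread('pics/side0.png')
x=cv2.resize(a[105:180,200:275],(600,600),interpolation=cv2.INTER_CUBIC);cv2.imwrite('pics/m1.png',x)
x=cv2.resize(b[255:400,350:460],None,fx=4.1,fy=4.1,interpolation=cv2.INTER_CUBIC);cv2.imwrite('pics/m2.png',x)
x=cv2.hconcat([cv2.resize(a[155:215,280:350],None,fx=5,fy=5,interpolation=cv2.INTER_CUBIC),cv2.resize(b[240:300,260:350],None,fx=5,fy=5,interpolation=cv2.INTER_CUBIC)]);cv2.imwrite('pics/m3.png',x)
E
```

```text
m1 scene patch [332.  168.5] 38
m1 side patch [275.6 266.3] 50
m1 patch tri [ 0.4539 -0.063   0.0315] [array([ 0.4532, -0.0624,  0.032 ]), array([ 0.4545, -0.0644,  0.032 ])]
m1 sil fit x,y,rad,ztop [ 0.4535 -0.0637  0.0187  0.03  ] res [-0.42  0.15  0.15 -0.3   0.02 -0.09] ['scene', 'side']
m2 scene patch [297.2 198. ] 42
m2 side patch [337.7 250.1] 40
m2 patch tri [ 0.5689 -0.0761  0.0318] [array([ 0.5679, -0.0753,  0.032 ]), array([ 0.5697, -0.0772,  0.032 ])]
m2 sil fit x,y,rad,ztop [ 0.5694 -0.0762  0.0195  0.0304] res [-0.47  0.17  0.17 -0.35 -0.18 -0.09] ['scene', 'side']
```

View pics/m1.png

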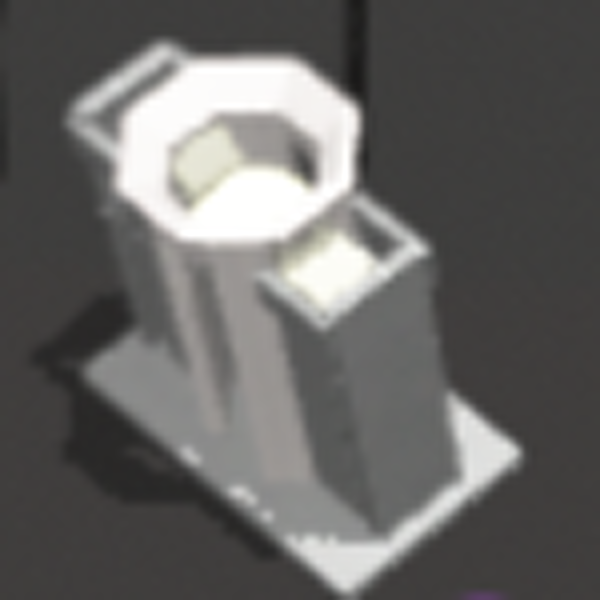

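View pics/m2.png

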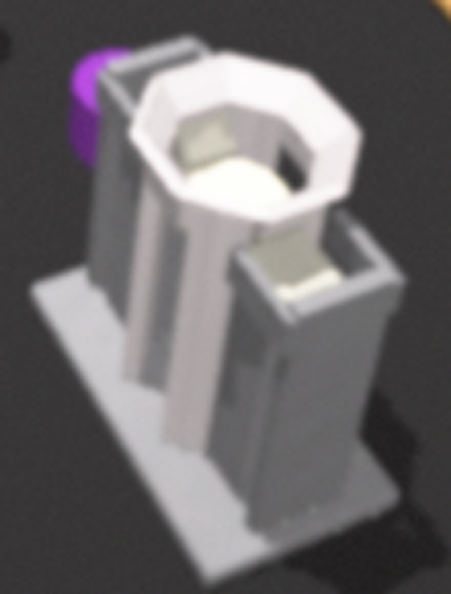

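View pics/m3.png

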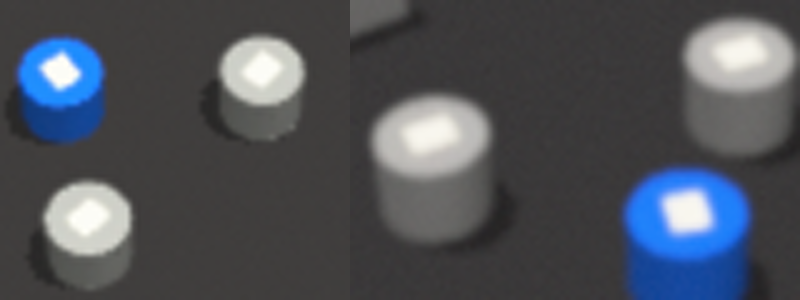

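```bash
cat > mag.py <<'E'
from h import *
from scipy.optimize import least_squares
cs={n:cap(n) for n in ['scene','side']}
S=lambda p:(p[0]/8+200-.45,p[1]/8+105-.45); D=lambda p:(p[0]/4.1+350-.4,p[1]/4.1+255-.4)
base={'scene':[S(p) for p in [(85,370),(348,595),(520,452)]],'side':[D(p) for p in [(30,290),(205,583),(400,492)]]}
rs=[S(p) for p in [(190,58),(297,58),(358,110),(350,183),(290,240),(180,238),(118,180),(130,110)]]
rd=[D(p) for p in [(225,52),(305,75),(362,135),(352,185),(290,215),(185,200),(132,130),(150,80)]]
for n,l in (('scene',base['scene']),('side',base['side'])):
    for z in (0.0,0.006): 
        q=[atz(cs[n],p,z) for p in l]; print(n,z,[x[:2].round(3) for x in q],[np.linalg.norm(q[i]-q[j]).round(4) for i,j in ((0,1),(1,2),(0,2))])
cs_=[np.mean(rs,0),np.mean(rd,0)]
p=tri([(cs['scene'],cs_[0]),(cs['side'],cs_[1])]); print('rim centre tri',p.round(4))
print([atz(cs['scene'],cs_[0],.13).round(4),atz(cs['side'],cs_[1],.13).round(4)])
for n,r in (('scene',rs),('side',rd)):
    q=np.array([atz(cs[n],u,.13) for u in r]); c=q.mean(0); print(n,[np.linalg.norm(a-c).round(3) for a in q],[int(np.degrees(np.arctan2(*(a-c)[1::-1]))) for a in q])
E
python3 mag.py
```

```text
scene 0.0 [array([ 0.579, -0.35 ]), array([ 0.591, -0.226]), array([ 0.519, -0.221])] [np.float64(0.1239), np.float64(0.0726), np.float64(0.142)]
scene 0.006 [array([ 0.582, -0.345]), array([ 0.594, -0.223]), array([ 0.522, -0.218])] [np.float64(0.1231), np.float64(0.0722), np.float64(0.1411)]
side 0.0 [array([ 0.526, -0.215]), array([ 0.513, -0.339]), array([ 0.589, -0.345])] [np.float64(0.1247), np.float64(0.0765), np.float64(0.1444)]
side 0.006 [array([ 0.523, -0.219]), array([ 0.51 , -0.341]), array([ 0.585, -0.347])] [np.float64(0.1231), np.float64(0.0755), np.float64(0.1426)]
rim centre tri [ 0.5533 -0.2828  0.1278]
[array([ 0.5529, -0.2796,  0.13  ]), array([ 0.5534, -0.2857,  0.13  ])]
scene [np.float64(0.037), np.float64(0.036), np.float64(0.035), np.float64(0.035), np.float64(0.038), np.float64(0.036), np.float64(0.035), np.float64(0.035)] [-114, -163, 150, 105, 64, 16, -31, -74]
side [np.float64(0.036), np.float64(0.033), np.float64(0.034), np.float64(0.034), np.float64(0.034), np.float64(0.036), np.float64(0.036), np.float64(0.036)] [63, 19, -31, -68, -108, -159, 150, 111]
```

```bash
python3 - <<'E'
from h import *
from scipy.spatial.transform import Rotation as Ro
s=bot.read_state(); q=s['orientation']; R=Ro.from_quat([*q[1:],q[0]]).as_matrix(); print(R.round(3), s['time'],np.degrees(s['joints']).round(1))
# desired: tool y down, x along mag x
a=np.radians(-5.5)
for sg in (1,-1):
    x=sg*np.array([np.cos(a),np.sin(a),0]); y=np.array([0,0,-1.]); T=np.c_[x,y,np.cross(x,y)]
    print(sg,np.degrees(Ro.from_matrix(T@R.T).as_rotvec()).round(2))
E
```

```text
[[ 0.239  0.     0.971]
 [-0.971 -0.     0.239]
 [ 0.    -1.     0.   ]] 1.35 [-80.2   3.   80.3   0.   96.7  -4. ]
1 [0.000e+00 1.000e-02 7.065e+01]
-1 [ 1.0000e-02 -0.0000e+00 -1.0935e+02]
```

step_arm --targets '[[[2.77,2.71,-0.25,0,0,4.416],[2.77,2.71,-0.25,0,0,4.416],[2.77,2.71,-0.25,0,0,4.416],[2.77,2.71,-0.25,0,0,4.416],[2.77,2.71,-0.25,0,0,4.416],[2.77,2.71,-0.25,0,0,4.416],[2.77,2.71,-0.25,0,0,4.416],[2.77,2.71,-0.25,0,0,4.416]]]' --grip 0.7 --squeeze 40

```text
time: 2.15
tcp_pos: [0.3483, -0.2917, 0.1837]
orientation: [-0.663, 0.663, -0.245, 0.246]
wrist_force: [-0.1, -0.6, 0.7]
width: 0.703
```

step_arm --targets '[[[2.77,2.71,-0.25,0,0,4.416],[2.77,2.71,-0.25,0,0,4.416],[2.77,2.71,-0.25,0,0,4.416],[2.77,2.71,-0.25,0,0,4.416],[2.77,2.71,-0.25,0,0,4.416],[2.77,2.71,-0.25,0,0,4.416],[2.77,2.71,-0.25,0,0,4.416],[2.77,2.71,-0.25,0,0,4.416]]]'

```text
time: 2.95
tcp_pos: [0.57, -0.0748, 0.1636]
orientation: [-0.706, 0.706, -0.033, 0.033]
wrist_force: [0.3, 0.2, 0.4]
width: 0.7
```

step_arm --targets '[[[0,0,0,0,0,0]]]'

```text
time: 3.05
tcp_pos: [0.5706, -0.0728, 0.1623]
orientation: [0.707, -0.706, 0.032, -0.031]
wrist_force: [0.0, -0.7, 0.4]
width: 0.7
```

```bash
cat > st.py <<'E'
from h import *
from scipy.spatial.transform import Rotation as Ro
def st():
    s=bot.read_state(); q=s['orientation']; R=Ro.from_quat([*q[1:],q[0]]).as_matrix()
    print('t',round(s['time'],2),'tcp',(s['tcp_pos']*100).round(2),'yaw',np.degrees(np.arctan2(R[1,0],R[0,0])).round(2),'tilt',np.degrees(np.arccos(-R[2,1])).round(2),'F',s['wrist_force'].round(2),'w',round(s['width'],3)); return s
E
python3 - <<'E'
from st import *
st(); c=cap('wrist','w1.png')
print(proj(c,[[.569,-.076,.032],[.454,-.0635,.032],[.553,-.283,.13]]).round(0))
for l in ['mount_a','magazine','lips']:
    for d in optics.mark_of('wrist',l): print(l,round(d['confidence'],2),toworld(c,d['at']).round(4))
E
```

```text
t 3.05 tcp [57.06 -7.28 16.23] yaw -5.13 tilt 0.09 F [ 0.02 -0.67  0.45] w 0.7
[[324. 186.]
 [196. 183.]
 [327. 461.]]
mount_a 0.95 [ 0.4509 -0.0613  0.0017]
mount_a 0.93 [ 0.5972 -0.166   0.0033]
mount_a 0.68 [ 0.5694 -0.0768  0.0047]
mount_a 0.67 [ 0.5171 -0.1359  0.0016]
mount_a 0.6 [ 0.6496 -0.0569  0.003 ]
magazine 0.7 [ 0.5524 -0.2797 -0.006 ]
```

View pics/w1.png

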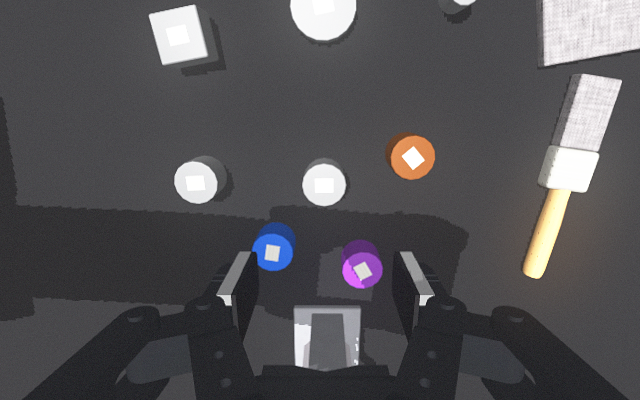

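Wrist view: the two grey 40 mm rounds at (324,185) and (196,183) fall where the triangulated points project. Square, disc and coloured ones are clearly separate.

step_arm --targets '[[[0,0,-3,0,0,0],[0,0,-3,0,0,0],[0,0,-3,0,0,0],[0,0,-1,0,0,0],[0,0,0,0,0,0]]]'

```text
time: 3.75
tcp_pos: [0.5678, -0.0768, 0.0626]
orientation: [0.706, -0.706, 0.035, -0.033]
wrist_force: [-0.7, 0.2, 0.0]
width: 0.698
```

```bash
python3 - <<'E'
from st import *
st(); c=cap('side','s2.png'); st()
a=c['pixels'][170:320,240:440,::-1]; cv2.imwrite('pics/s2c.png',cv2.resize(a,None,fx=4,fy=4,interpolation=cv2.INTER_CUBIC))
E
```

```text
t 3.75 tcp [56.78 -7.68  6.26] yaw -5.57 tilt 0.15 F [-0.69  0.22  0.04] w 0.698
t 3.8 tcp [56.89 -7.68  6.45] yaw -5.55 tilt 0.04 F [0.94 0.26 0.08] w 0.702
```

View pics/s2c.png

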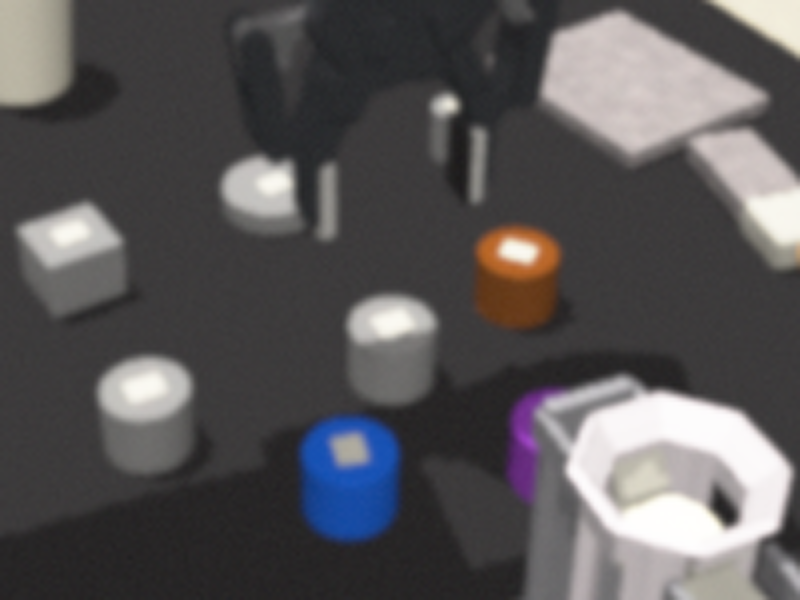

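```bash
python3 - <<'E'
from st import *
c=cap('side'); st()
for uv in [(240+326/4-.4,170+238/4-.4),(240+476/4-.4,170+203/4-.4)]:
    o,v=ray(c,uv)
    for y in (-.0765,-.0875): print((o+v*(y-o[1])/v[1]).round(4))
E
```

```text
t 3.85 tcp [56.97 -7.68  6.55] yaw -5.54 tilt 0.15 F [-0.01  0.26  0.75] w 0.698
[ 0.5366 -0.0765  0.0902]
[ 0.5309 -0.0875  0.0993]
[ 0.612  -0.0765  0.0831]
[ 0.6045 -0.0875  0.0924]
```

```bash
python3 - <<'E'
from st import *
ims=[]
for n,(u,v) in (('side',(330,235)),('scene',(297,180))):
    c=cap(n); a=c['pixels'][v-45:v+45,u-40:u+40,::-1].astype(float); a=np.clip((a/255)**.45*255,0,255).astype(np.uint8)
    ims.append(cv2.resize(a,None,fx=5,fy=5,interpolation=cv2.INTER_CUBIC))
    print(n,proj(c,[[.569,-.0765,.0655],[.569,-.0765,.096]]).round(1))
cv2.imwrite('pics/f.png',cv2.hconcat(ims)); st()
E
```

```text
side [[337.5 235.2]
 [337.8 221. ]]
scene [[295.9 190. ]
 [295.4 182.2]]
t 3.95 tcp [57.   -7.66  6.59] yaw -5.51 tilt 0.21 F [-0.35 -0.23  0.78] w 0.701
```

View pics/f.png

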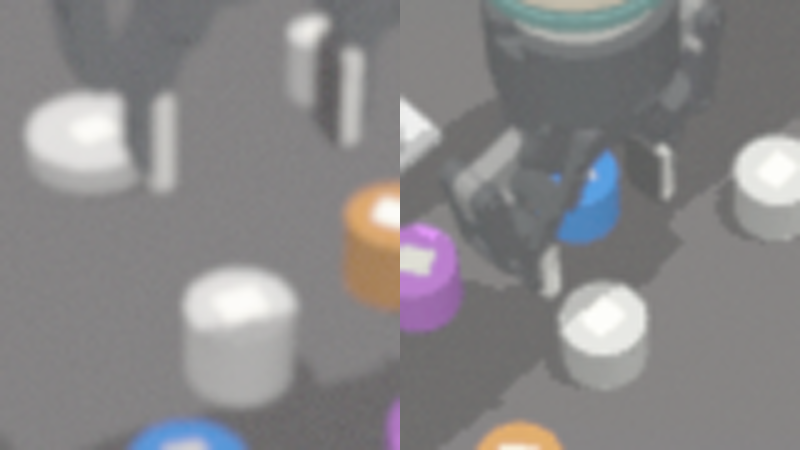

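```bash
python3 - <<'E'
from st import *
for n,uv,y in (('side',(341.5,223.5),-.0875),('scene',(298.7,184.5),-.0655)):
    c=cap(n)
    o,v=ray(c,uv)
    for yy in (y,-.0765): print(n,(o+v*(yy-o[1])/v[1]).round(4))
st()
E
```

```text
side [ 0.57   -0.0875  0.0974]
side [ 0.5766 -0.0765  0.0882]
scene [ 0.5712 -0.0655  0.0999]
scene [ 0.5589 -0.0765  0.0753]
t 4.05 tcp [56.98 -7.64  6.53] yaw -5.5 tilt 0.16 F [ 0.   -0.08  0.01] w 0.702
```

step_arm --targets '[[[0,0,-2,0,0,0],[0,0,-2,0,0,0],[0,0,-0.6,0,0,0],[0,0,0,0,0,0],[0,0,0,0,0,0]]]'

```text
time: 4.55
tcp_pos: [0.5697, -0.0763, 0.0189]
orientation: [-0.706, 0.706, -0.033, 0.035]
wrist_force: [-0.2, -0.5, 0.1]
width: 0.7
```

```bash
cat > look.py <<'E'
from st import *
import sys
def look(f,pt=None):
    s=st(); ims=[]; pt=s['tcp_pos'] if pt is None else pt
    for n in ('side','scene'):
        c=cap(n); u,v=proj(c,[pt])[0].round().astype(int); a=c['pixels'][max(0,v-45):v+45,u-40:u+40,::-1].astype(float); a=np.clip((a/255)**.45*255,0,255).astype(np.uint8)
        ims.append(cv2.resize(a,(400,450),interpolation=cv2.INTER_CUBIC)); print(n,'offset',u-40,max(0,v-45))
    cv2.imwrite('pics/'+f,cv2.hconcat(ims))
E
python3 -c "
from look import *
look('g1.png')"
```

```text
t 4.55 tcp [56.97 -7.63  1.89] yaw -5.49 tilt 0.11 F [-0.21 -0.52  0.06] w 0.7
side offset 297 210
scene offset 257 156
```

View pics/g1.png

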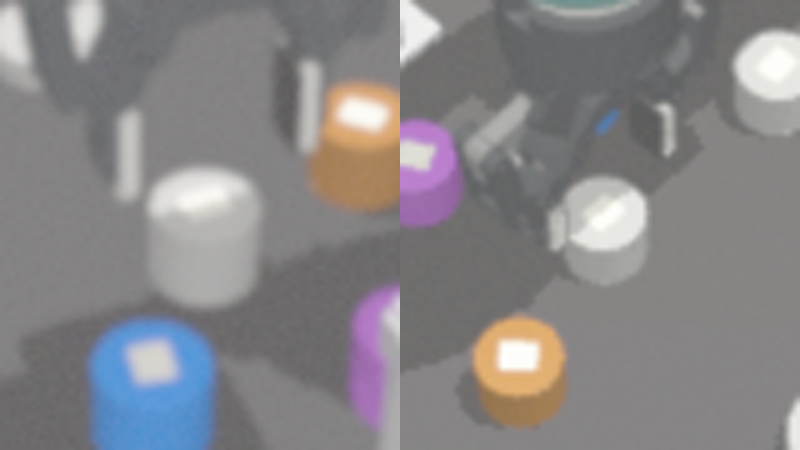

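```bash
python3 - <<'E'
from st import *
for n,uv in (('side',(340.6,244.8)),('scene',(299.5,195.8))):
    c=cap(n)
    o,v=ray(c,uv)
    for z in (.02,.03,.04,.05,.06): print(n,(o+v*(z-o[2])/v[2]).round(4))
E
```

```text
side [ 0.5896 -0.0537  0.02  ]
side [ 0.5832 -0.0644  0.03  ]
side [ 0.5768 -0.0751  0.04  ]
side [ 0.5703 -0.0857  0.05  ]
side [ 0.5639 -0.0964  0.06  ]
scene [ 0.5544 -0.0799  0.02  ]
scene [ 0.5591 -0.0757  0.03  ]
scene [ 0.5639 -0.0715  0.04  ]
scene [ 0.5687 -0.0672  0.05  ]
scene [ 0.5734 -0.063   0.06  ]
```

```bash
python3 - <<'E'
from st import *
c=cap('wrist','w2.png'); s=st(); R,t=w2c(c); o=-R.T@t; print('cam rel tcp',(o-s['tcp_pos']).round(4),c['intrinsics'][0][0],'fwd',R[2].round(3))
for dz in (-.0,.013,.03): print(dz,proj(c,[s['tcp_pos']+[x,y,dz] for x in(-.03,.03) for y in (-.011,.011)]).round(0).tolist())
E
```

```text
t 4.8 tcp [56.94 -7.62  1.84] yaw -5.49 tilt 0.08 F [ 0.1  -0.   -0.03] w 0.698
cam rel tcp [0.0069 0.075  0.1715] 345.0786146932621 fwd [-0.027 -0.292 -0.956]
-0.0 [[273.0, 263.0], [267.0, 226.0], [382.0, 254.0], [380.0, 216.0]]
0.013 [[269.0, 275.0], [263.0, 236.0], [386.0, 265.0], [384.0, 225.0]]
0.03 [[264.0, 293.0], [257.0, 251.0], [392.0, 283.0], [390.0, 239.0]]
```

View pics/w2.png

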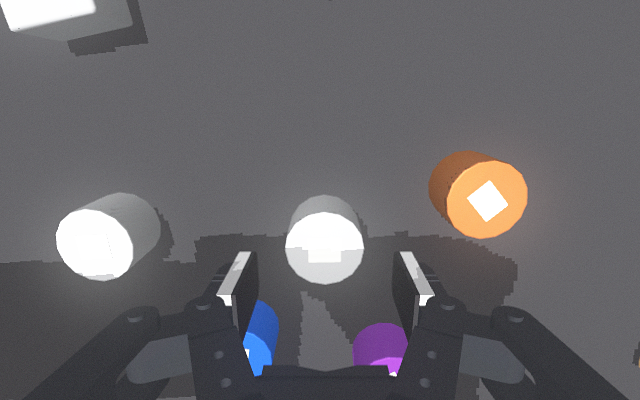

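Three views agree that the fingertips at this opening sit about 30 mm above the reported TCP. That's more than the stated 13 mm, so I'll descend in small steps and watch force and picture.

step_arm --targets '[[[0,0,-0.8,0,0,0],[0,0,-0.7,0,0,0],[0,0,0,0,0,0],[0,0,0,0,0,0]]]'

```text
time: 5.2
tcp_pos: [0.5686, -0.0761, 0.0021]
orientation: [0.706, -0.706, 0.034, -0.034]
wrist_force: [0.1, -0.3, -0.6]
width: 0.705
```

```bash
python3 -c "
from look import *
look('g2.png')"
```

```text
t 5.2 tcp [56.86 -7.61  0.21] yaw -5.49 tilt 0.06 F [ 0.1  -0.29 -0.57] w 0.705
side offset 297 217
scene offset 257 160
```

View pics/g2.png

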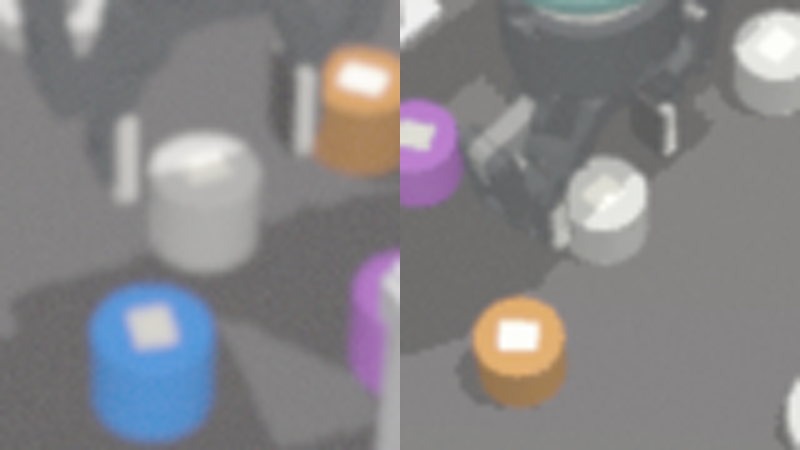

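step_arm --targets '[[[0,0,-0.6,0,0,0],[0,0,-0.5,0,0,0],[0,0,0,0,0,0],[0,0,0,0,0,0]]]'

```text
time: 5.7
tcp_pos: [0.5688, -0.0761, -0.0087]
orientation: [0.706, -0.706, 0.034, -0.034]
wrist_force: [-0.3, 0.0, 0.9]
width: 0.7
```

```bash
python3 -c "
from look import *
look('g3.png')"
```

```text
t 5.7 tcp [56.88 -7.61 -0.87] yaw -5.49 tilt 0.03 F [-0.33  0.01  0.9 ] w 0.7
side offset 297 222
scene offset 257 162
```

View pics/g3.png

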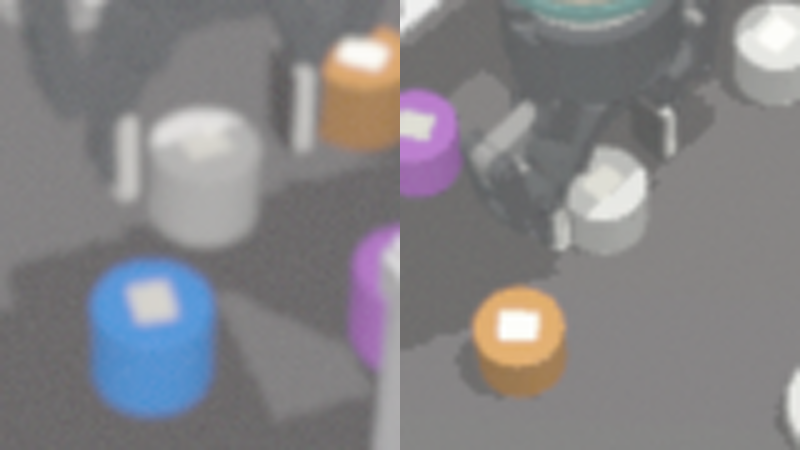

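```bash
python3 - <<'E'
from st import *
for n,uv in (('side',(339.8,257)),('scene',(300.3,202.3))):
    c=cap(n)
    o,v=ray(c,uv)
    for z in (.01,.02,.03,.04): print(n,(o+v*(z-o[2])/v[2]).round(4))
E
```

```text
side [ 0.5767 -0.0734  0.01  ]
side [ 0.5707 -0.0834  0.02  ]
side [ 0.5647 -0.0934  0.03  ]
side [ 0.5587 -0.1035  0.04  ]
scene [ 0.5624 -0.0715  0.01  ]
scene [ 0.567  -0.0674  0.02  ]
scene [ 0.5716 -0.0633  0.03  ]
scene [ 0.5762 -0.0592  0.04  ]
```

step_arm --targets '[[[0,0,0,0,0,0],[0,0,0,0,0,0],[0,0,0,0,0,0],[0,0,0,0,0,0],[0,0,0,0,0,0]]]' --grip 0.3 --squeeze 35

```text
time: 6.4
tcp_pos: [0.5693, -0.0762, -0.0079]
orientation: [-0.706, 0.706, -0.034, 0.034]
wrist_force: [-0.6, 0.6, 3.4]
width: 0.448
```

step_arm --targets '[[[0,0,1,0,0,0],[0,0,3,0,0,0],[0,0,4,0,0,0],[0,0,4,0,0,0],[0,0,4,0,0,0],[0,0,2,0,0,0],[0,0,0,0,0,0]]]'

```text
time: 7.1
tcp_pos: [0.5703, -0.0764, 0.1759]
orientation: [-0.706, 0.707, -0.031, 0.036]
wrist_force: [1.0, 0.1, -0.3]
width: 0.448
```

```bash
python3 -c "
from look import *
s=st()
look('g4.png',s['tcp_pos']+[0,0,.03])"
```

```text
t 7.1 tcp [57.03 -7.64 17.59] yaw -5.49 tilt 0.4 F [ 1.03  0.15 -0.27] w 0.448
t 7.1 tcp [57.03 -7.64 17.59] yaw -5.49 tilt 0.4 F [ 1.03  0.15 -0.27] w 0.448
side offset 300 118
scene offset 253 106
```

View pics/g4.png

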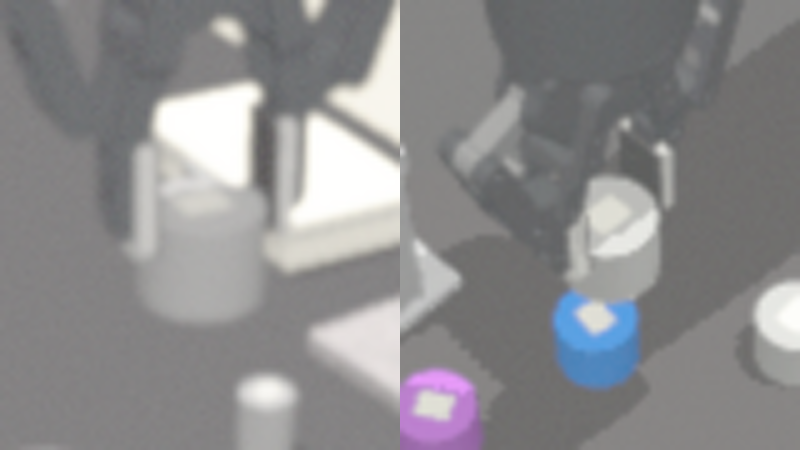

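step_arm --targets '[[[-0.2,-2.58,0,0,0,0],[-0.2,-2.58,0,0,0,0],[-0.2,-2.58,0,0,0,0],[-0.2,-2.58,0,0,0,0],[-0.2,-2.58,0,0,0,0],[-0.2,-2.58,0,0,0,0],[-0.2,-2.58,0,0,0,0],[-0.2,-2.58,0,0,0,0]]]'

```text
time: 8.0
tcp_pos: [0.5518, -0.283, 0.1686]
orientation: [0.707, -0.705, 0.035, -0.032]
wrist_force: [0.2, -0.1, -0.3]
width: 0.449
```

step_arm --targets '[[[0,0,-1.5,0,0,0],[0,0,-1.5,0,0,0],[0,0,0,0,0,0],[0,0,0,0,0,0]]]'

```text
time: 8.4
tcp_pos: [0.5526, -0.2813, 0.1402]
orientation: [0.707, -0.706, 0.034, -0.033]
wrist_force: [0.3, -0.5, 0.2]
width: 0.45
```

```bash
cat > lk2.py <<'E'
from st import *
def lk(f):
    st(); ims=[]
    for n in ('side','scene'):
        c=cap(n); u,v=proj(c,[[.553,-.283,.13]])[0].round().astype(int); a=c['pixels'][max(0,v-45):v+45,u-40:u+40,::-1].astype(float); a=np.clip((a/255)**.6*255,0,255).astype(np.uint8)
        ims.append(cv2.resize(a,(400,a.shape[0]*5),interpolation=cv2.INTER_CUBIC)); print(n,'offset',u-40,max(0,v-45))
    cv2.imwrite('pics/'+f,cv2.hconcat(ims))
E
python3 -c "
from lk2 import *
lk('p1.png'); cap('wrist','w3.png')"
```

```text
t 8.4 tcp [ 55.26 -28.13  14.02] yaw -5.42 tilt 0.15 F [ 0.26 -0.49  0.22] w 0.45
side offset 369 241
scene offset 188 77
```

View pics/p1.png

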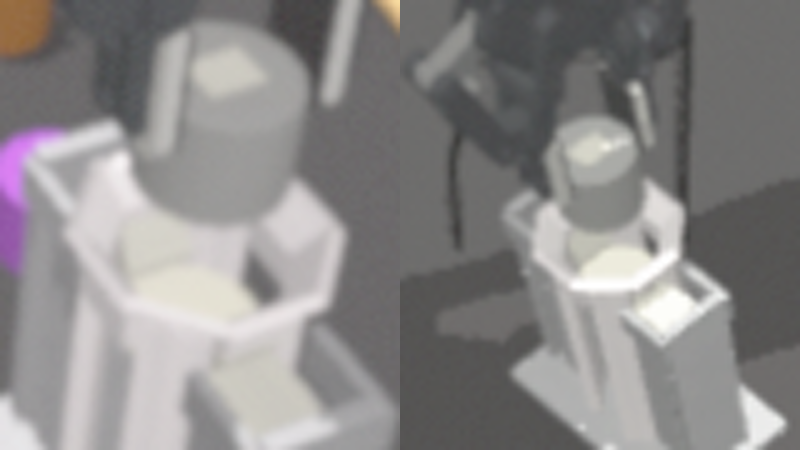

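View pics/w3.png

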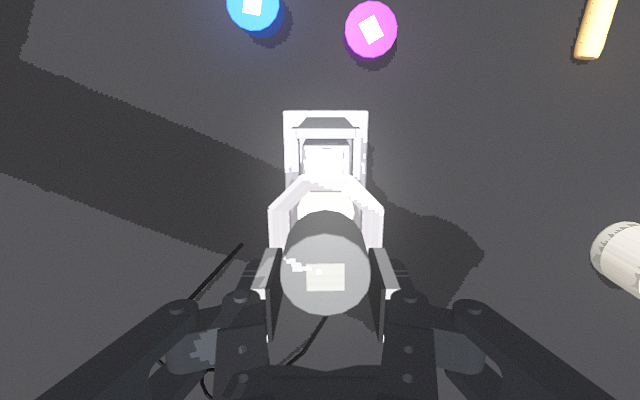

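step_arm --targets '[[[0,-0.1,-1,0,0,0],[0,0,-1,0,0,0],[0,0,-0.8,0,0,0],[0,0,-0.5,0,0,0],[0,0,-0.2,0,0,0],[0,0,0,0,0,0]]]'

```text
time: 9.15
tcp_pos: [0.5528, -0.2835, 0.1063]
orientation: [0.706, -0.706, 0.034, -0.034]
wrist_force: [-0.1, -0.6, -0.5]
width: 0.451
```

```bash
python3 -c "
from lk2 import *
lk('p2.png')"
```

```text
t 9.15 tcp [ 55.28 -28.35  10.63] yaw -5.49 tilt 0.02 F [-0.08 -0.59 -0.55] w 0.451
side offset 369 241
scene offset 188 77
```

View pics/p2.png

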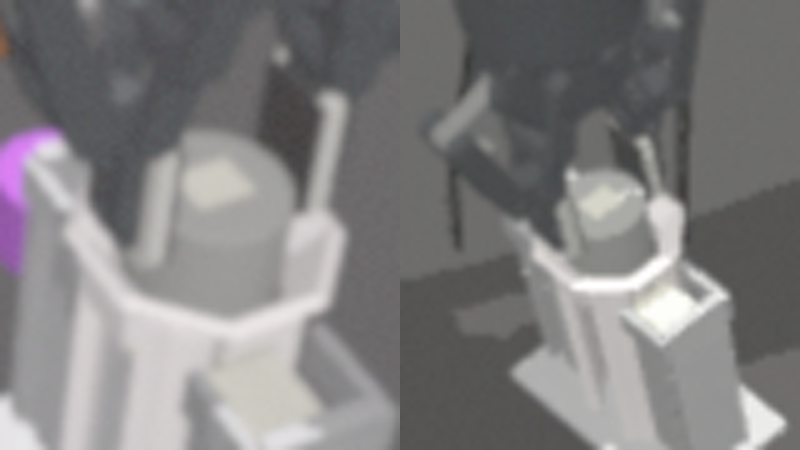

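step_arm --targets '[[[0,0,-0.2,0,0,0],[0,0,0,0,0,0]]]'

```text
time: 9.45
tcp_pos: [0.553, -0.2835, 0.1046]
orientation: [0.706, -0.706, 0.034, -0.034]
wrist_force: [-0.3, 0.4, -0.4]
width: 0.451
```

step_arm --targets '[[[0,0,0,0,0,0],[0,0,0,0,0,0],[0,0,0,0,0,0]]]' --grip 0.58

```text
time: 9.75
tcp_pos: [0.553, -0.2836, 0.1048]
orientation: [-0.706, 0.706, -0.034, 0.034]
wrist_force: [-0.7, 0.3, 0.1]
width: 0.583
```

step_arm --targets '[[[0,0,1,0,0,0],[0,0,2,0,0,0],[0,0,3,0,0,0],[0,0,1,0,0,0],[0,0,0,0,0,0]]]'

```text
time: 10.25
tcp_pos: [0.5538, -0.2841, 0.1772]
orientation: [-0.706, 0.707, -0.032, 0.035]
wrist_force: [0.2, -0.1, 0.2]
width: 0.578
```

step_arm --targets '[[[0,0,0,0,0,0],[0,0,0,0,0,0],[0,0,0,0,0,0],[0,0,0,0,0,0],[0,0,0,0,0,0]]]' --grip 0.0

```text
time: 10.75
tcp_pos: [0.5528, -0.2835, 0.1742]
orientation: [0.706, -0.706, 0.034, -0.034]
wrist_force: [-1.2, -0.2, -0.5]
width: -0.002
```

```bash
python3 -c "
from lk2 import *
lk('p3.png');cap('wrist','w4.png')"
```

```text
t 10.75 tcp [ 55.28 -28.35  17.42] yaw -5.49 tilt 0.03 F [-1.23 -0.19 -0.51] w -0.002
side offset 369 241
scene offset 188 77
```

View pics/p3.png

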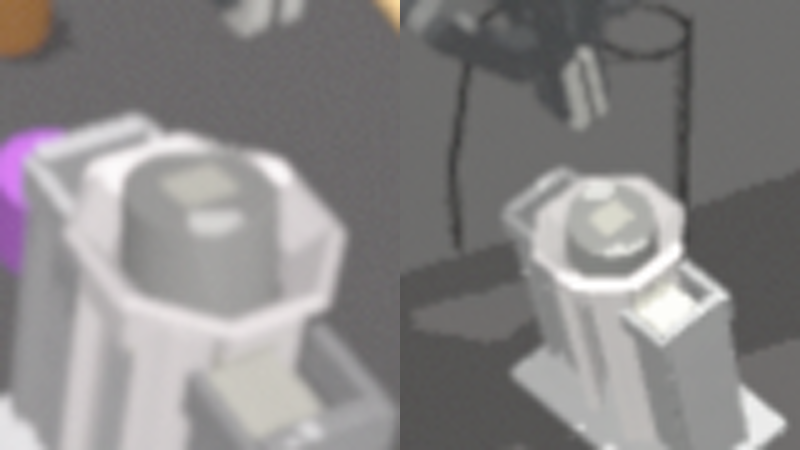

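View pics/w4.png

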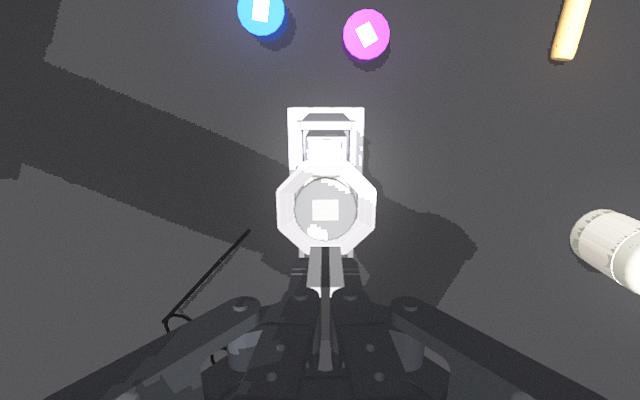

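```bash
python3 - <<'E'
from st import *
cs={n:optics.capture(n) for n in('side','scene','wrist')}
P=lambda a,b,w=None: tri([(cs['side'],a),(cs['scene'],b)]+([(cs['wrist'],w)] if w else [])).round(4)
print('patch',P((409-.4,278-.4),(230.6-.4,120.6-.4)),P((409-.4,278-.4),(230.6-.4,120.6-.4),(325,210)))
print('tip',P((422,247.6),(225,102)))
for n,uv,dy in (('side',(422,247.6),-.011),('scene',(225,102),.011)):
    o,v=ray(cs[n],uv); y=-.2835+dy; print(n,(o+v*(y-o[1])/v[1]).round(4))
E
```

```text
patch [ 0.5528 -0.2776  0.1401] [ 0.553  -0.2777  0.1402]
tip [ 0.5541 -0.285   0.1932]
side [ 0.552  -0.2945  0.2003]
scene [ 0.5568 -0.2725  0.2038]
```

```bash
python3 - <<'E'
from st import *
c=cap('wrist'); 
a=c['pixels'][150:270,260:390,::-1]; cv2.imwrite('pics/w4c.png',cv2.resize(a,None,fx=5,fy=5,interpolation=cv2.INTER_CUBIC))
print('rim',atz(c,(326.5,209),.13).round(4),'patch',atz(c,(325,210),.143).round(4)); print(proj(c,[[.553,-.283,.13],[.553,-.283,.143]]).round(1)); st()
E
```

```text
rim [ 0.5539 -0.2806  0.13  ] patch [ 0.5533 -0.2768  0.143 ]
[[325.5 212.6]
 [325.5 219.4]]
t 11.1 tcp [ 55.29 -28.36  17.46] yaw -5.49 tilt 0.01 F [-0.88  0.5   0.38] w 0.004
```

View pics/w4c.png

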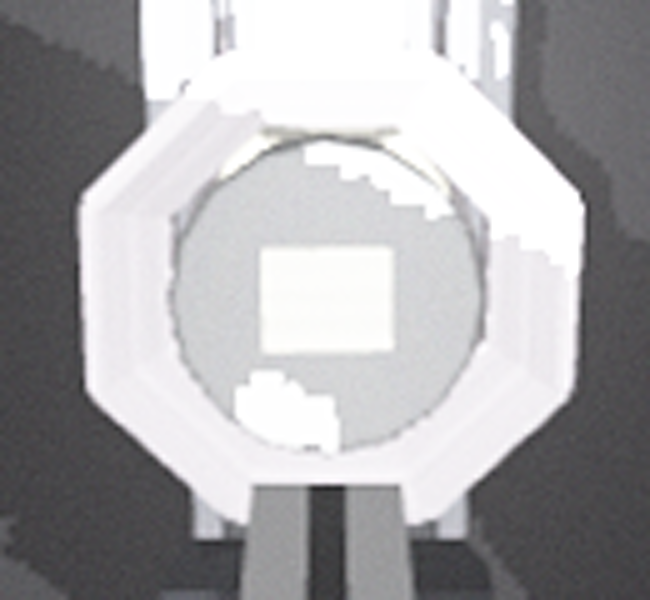

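Wrist view shows the mount sitting in the funnel with its polished face up. Its patch is at (0.553, -0.277, 0.140), and the axis is near y = -0.282, so it leans slightly. Next I press at the axis, stepwise, watching the force.

step_arm --targets '[[[0,0.15,-2,0,0,0],[0,0,-2,0,0,0],[0,0,-0.8,0,0,0],[0,0,0,0,0,0],[0,0,0,0,0,0]]]'

```text
time: 11.6
tcp_pos: [0.5533, -0.2822, 0.1276]
orientation: [-0.706, 0.706, -0.033, 0.034]
wrist_force: [-0.3, 0.6, -0.3]
width: -0.006
```

```bash
python3 -c "
from lk2 import *
lk('p4.png')"
```

```text
t 11.6 tcp [ 55.33 -28.22  12.76] yaw -5.49 tilt 0.07 F [-0.35  0.65 -0.29] w -0.006
side offset 369 241
scene offset 188 77
```

View pics/p4.png

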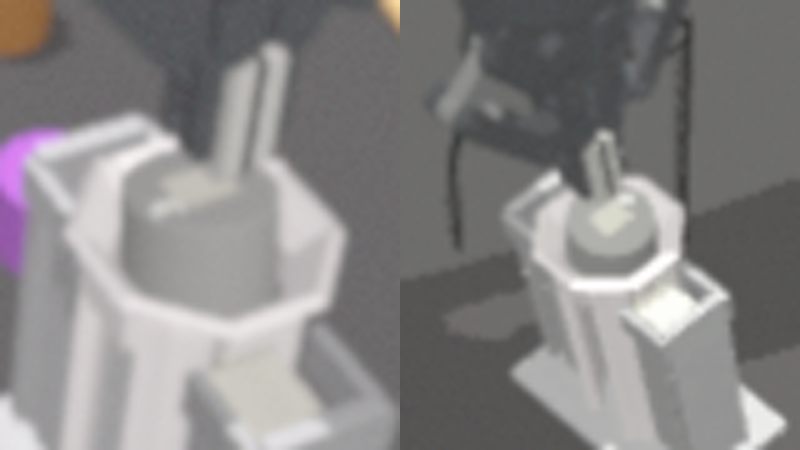

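step_arm --targets '[[[0,0,-0.5,0,0,0],[0,0,-0.4,0,0,0],[0,0,-0.3,0,0,0]]]'

```text
time: 12.0
tcp_pos: [0.5529, -0.2821, 0.1143]
orientation: [-0.706, 0.706, -0.034, 0.034]
wrist_force: [-0.3, -1.2, 2.6]
width: -0.001
```

step_arm --targets '[[[0,0,-0.3,0,0,0],[0,0,-0.3,0,0,0]]]'

```text
time: 12.2
tcp_pos: [0.5533, -0.2824, 0.1093]
orientation: [-0.706, 0.707, -0.033, 0.034]
wrist_force: [0.7, 0.5, 4.1]
width: -0.001
```

step_arm --targets '[[[0,0,-0.3,0,0,0],[0,0,-0.3,0,0,0]]]'

```text
time: 12.4
tcp_pos: [0.5538, -0.2834, 0.1047]
orientation: [-0.705, 0.707, -0.033, 0.035]
wrist_force: [-0.3, -0.5, 1.1]
width: 0.002
```

```bash
python3 -c "
from lk2 import *
lk('p5.png')"
```

```text
t 12.4 tcp [ 55.38 -28.34  10.47] yaw -5.52 tilt 0.28 F [-0.27 -0.48  1.13] w 0.002
side offset 369 241
scene offset 188 77
```

View pics/p5.png

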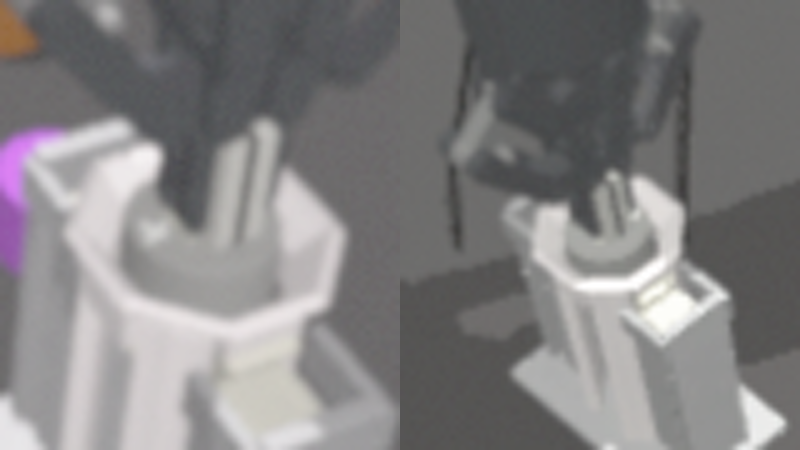

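step_arm --targets '[[[0,0,-0.4,0,0,0],[0,0,-0.4,0,0,0],[0,0,-0.4,0,0,0]]]'

```text
time: 12.8
tcp_pos: [0.5535, -0.2814, 0.0912]
orientation: [0.707, -0.706, 0.033, -0.034]
wrist_force: [0.1, 2.2, 7.1]
width: 0.003
```

step_arm --targets '[[[0,0,-0.4,0,0,0],[0,0,-0.4,0,0,0],[0,0,-0.4,0,0,0]]]'

```text
time: 13.1
tcp_pos: [0.5535, -0.2814, 0.0793]
orientation: [0.707, -0.706, 0.033, -0.034]
wrist_force: [-0.2, 2.0, 8.6]
width: 0.001
```

step_arm --targets '[[[0,0,-0.4,0,0,0],[0,0,-0.3,0,0,0],[0,0,0,0,0,0]]]'

```text
time: 13.4
tcp_pos: [0.5534, -0.2815, 0.0718]
orientation: [0.707, -0.706, 0.033, -0.034]
wrist_force: [-0.5, 1.5, 6.0]
width: -0.002
```

```bash
python3 -c "
from lk2 import *
lk('p6.png')"
```

```text
t 13.4 tcp [ 55.34 -28.15   7.18] yaw -5.46 tilt 0.07 F [-0.51  1.46  5.99] w -0.002
side offset 369 241
scene offset 188 77
```

View pics/p6.png

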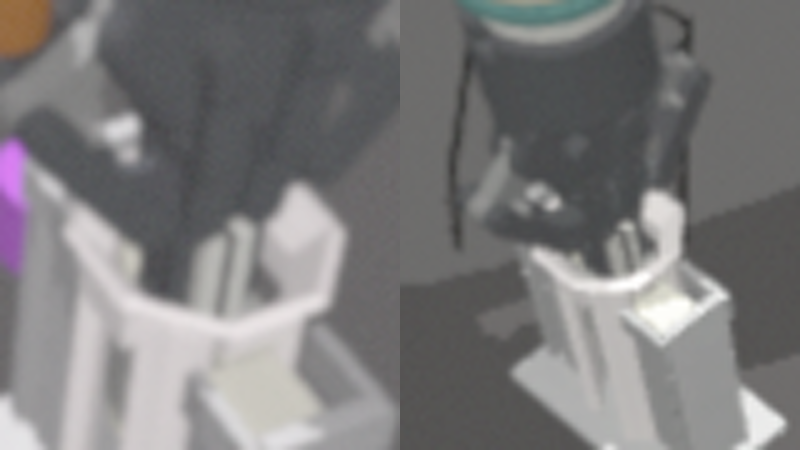

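step_arm --targets '[[[0,0,-0.2,0,0,0],[0,0,-0.2,0,0,0],[0,0,0,0,0,0]]]'

```text
time: 13.8
tcp_pos: [0.5535, -0.2816, 0.0679]
orientation: [0.706, -0.706, 0.033, -0.034]
wrist_force: [1.2, 1.5, 5.5]
width: 0.002
```

step_arm --targets '[[[0,0,1,0,0,0],[0,0,2,0,0,0],[0,0,4,0,0,0],[0,0,4,0,0,0],[0,0,2,0,0,0],[0,0,0,0,0,0]]]'

```text
time: 14.4
tcp_pos: [0.554, -0.2827, 0.2018]
orientation: [-0.705, 0.707, -0.032, 0.036]
wrist_force: [-0.3, -0.1, 0.2]
width: 0.0
```

```bash
python3 -c "
from lk2 import *
lk('p7.png');c=cap('wrist','w7.png')
a=c['pixels'][130:290,240:410,::-1]; cv2.imwrite('pics/w7c.png',cv2.resize(a,None,fx=3.6,fy=3.6,interpolation=cv2.INTER_CUBIC))"
```

```text
t 14.4 tcp [ 55.4  -28.27  20.18] yaw -5.49 tilt 0.37 F [-0.26 -0.06  0.23] w 0.0
side offset 369 241
scene offset 188 77
```

View pics/p7.png

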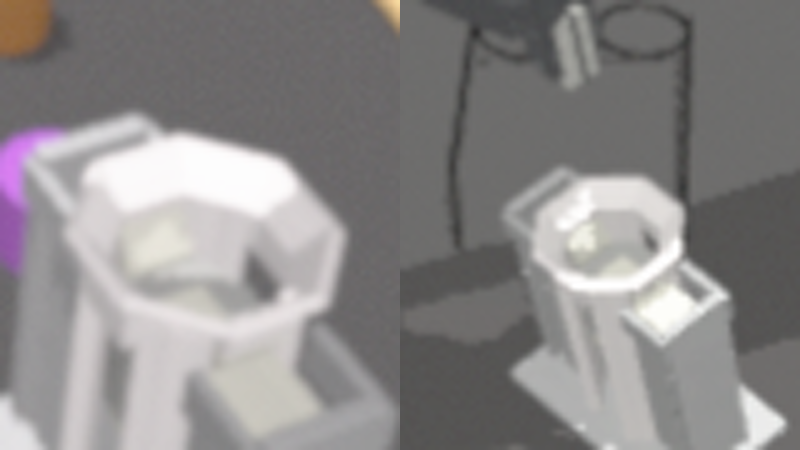

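View pics/w7c.png

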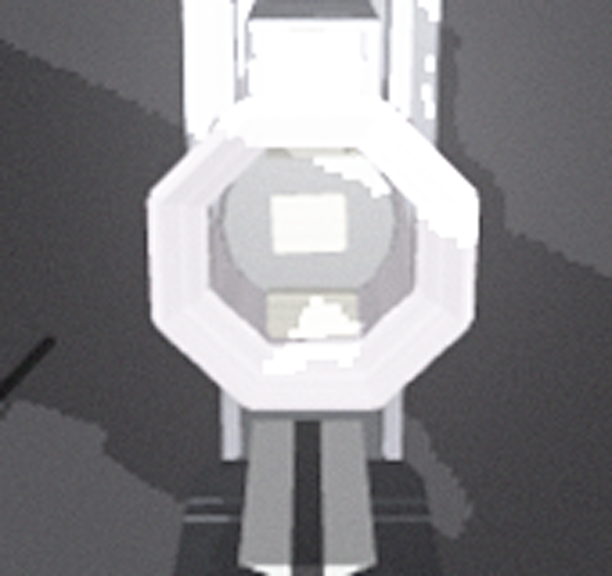

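```bash
python3 -c "
from st import *
c=cap('wrist');print(atz(c,(325.8-.3,192-.3),.1).round(4))"
```

```text
[ 0.5521 -0.2808  0.1   ]
```

step_arm --targets '[[[-1.24,2.74,-0.5,0,0,0],[-1.24,2.74,-0.5,0,0,0],[-1.24,2.74,-0.5,0,0,0],[-1.24,2.74,-0.5,0,0,0],[-1.24,2.74,-0.5,0,0,0],[-1.24,2.74,-0.5,0,0,0],[-1.24,2.74,-0.5,0,0,0],[-1.24,2.74,-0.5,0,0,0]]]' --grip 0.7

```text
time: 15.4
tcp_pos: [0.4522, -0.0616, 0.1556]
orientation: [0.706, -0.706, 0.035, -0.033]
wrist_force: [-0.2, 0.4, 0.5]
width: 0.698
```

step_arm --targets '[[[0,0,-3,0,0,0],[0,0,-3,0,0,0],[0,0,-3,0,0,0],[0,0,-1.5,0,0,0],[0,0,0,0,0,0],[0,0,0,0,0,0]]]'

```text
time: 16.0
tcp_pos: [0.4533, -0.0628, 0.0522]
orientation: [0.706, -0.706, 0.034, -0.033]
wrist_force: [-0.3, 0.1, 1.3]
width: 0.699
```

```bash
python3 -c "
from look import *
look('h1.png',[.454,-.0635,.05]);c=cap('wrist','w8.png');print(proj(c,[[.454,-.0635,.032]]))"
```

```text
t 16.0 tcp [45.33 -6.28  5.22] yaw -5.49 tilt 0.08 F [-0.28  0.06  1.27] w 0.699
side offset 234 213
scene offset 292 119
[[325.11744185 226.96830319]]
```

View pics/h1.png

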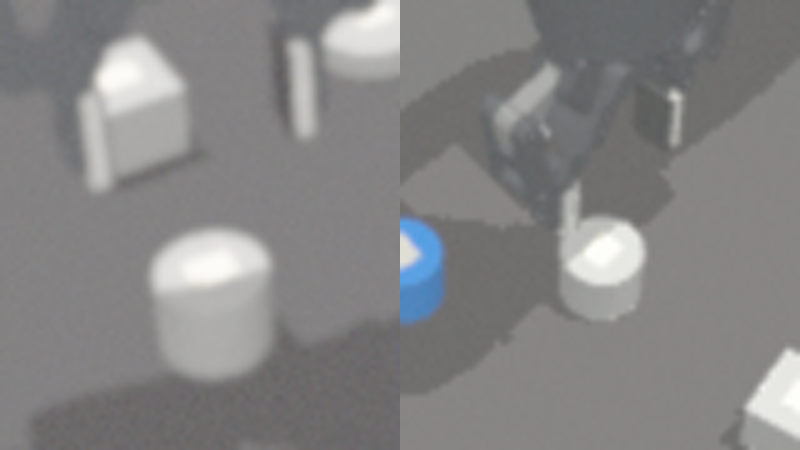

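View pics/w8.png

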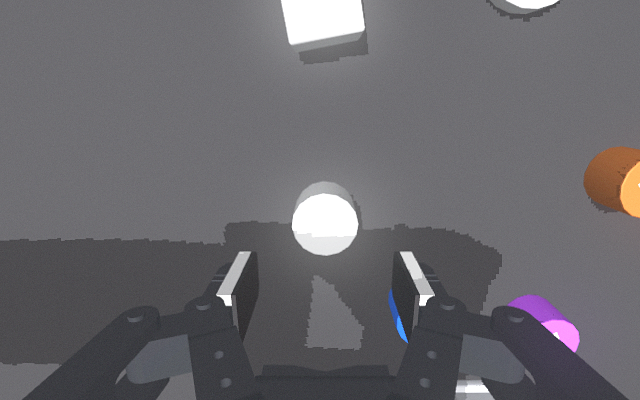

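step_arm --targets '[[[0.05,-0.05,-2,0,0,0],[0,0,-2,0,0,0],[0,0,-1.5,0,0,0],[0,0,-0.6,0,0,0],[0,0,0,0,0,0],[0,0,0,0,0,0]]]'

```text
time: 16.75
tcp_pos: [0.455, -0.0635, -0.0073]
orientation: [-0.706, 0.706, -0.033, 0.035]
wrist_force: [0.4, 0.3, 0.6]
width: 0.697
```

```bash
python3 -c "
from look import *
look('h2.png',[.454,-.0635,.03])"
```

```text
t 16.75 tcp [45.5  -6.35 -0.73] yaw -5.49 tilt 0.1 F [0.38 0.28 0.62] w 0.697
side offset 235 222
scene offset 291 124
```

View pics/h2.png

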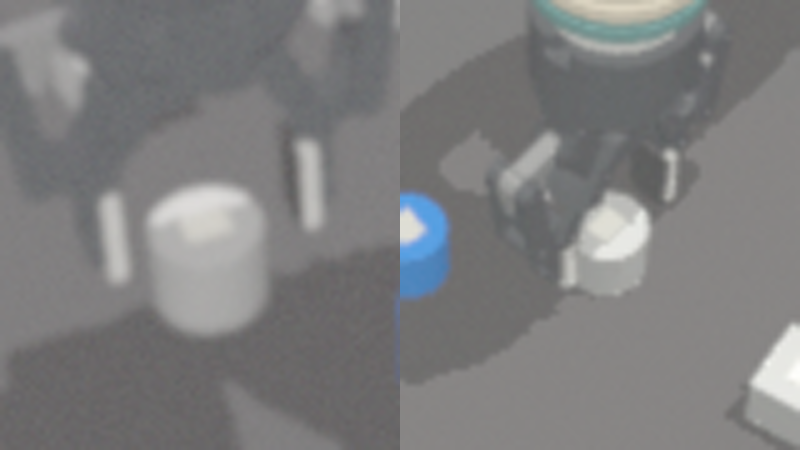

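Fingers straddle the mount with tips well below its top. Close and lift.

step_arm --targets '[[[0,0,0,0,0,0],[0,0,0,0,0,0],[0,0,0,0,0,0],[0,0,0,0,0,0],[0,0,0,0,0,0]]]' --grip 0.3

```text
time: 17.35
tcp_pos: [0.4549, -0.0635, -0.0074]
orientation: [-0.706, 0.706, -0.033, 0.034]
wrist_force: [-0.9, 1.1, 6.1]
width: 0.45
```

step_arm --targets '[[[0,0,1,0,0,0],[0,0,3,0,0,0],[0,0,4,0,0,0],[0,0,4,0,0,0],[0,0,4,0,0,0],[0,0,2.2,0,0,0],[0,0,0,0,0,0]]]'

```text
time: 18.05
tcp_pos: [0.4558, -0.0637, 0.1778]
orientation: [-0.706, 0.707, -0.031, 0.036]
wrist_force: [0.0, -1.1, 0.2]
width: 0.45
```

```bash
python3 -c "
from look import *
s=st()
look('h3.png',s['tcp_pos']+[0,0,.03])"
```

```text
t 18.05 tcp [45.58 -6.37 17.78] yaw -5.49 tilt 0.42 F [ 0.03 -1.09  0.23] w 0.45
t 18.05 tcp [45.58 -6.37 17.78] yaw -5.49 tilt 0.42 F [ 0.03 -1.09  0.23] w 0.45
side offset 228 130
scene offset 293 73
```

View pics/h3.png

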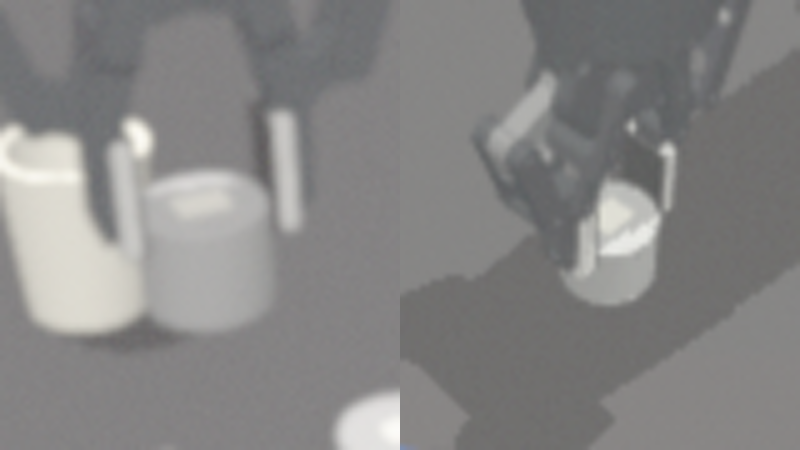

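step_arm --targets '[[[1.23,-2.73,0,0,0,0],[1.23,-2.73,0,0,0,0],[1.23,-2.73,0,0,0,0],[1.23,-2.73,0,0,0,0],[1.23,-2.73,0,0,0,0],[1.23,-2.73,0,0,0,0],[1.23,-2.73,0,0,0,0],[1.23,-2.73,0,0,0,0]]]'

```text
time: 18.95
tcp_pos: [0.5521, -0.2824, 0.1707]
orientation: [0.707, -0.706, 0.035, -0.033]
wrist_force: [0.2, 0.7, -0.9]
width: 0.447
```

step_arm --targets '[[[0,0,-1.5,0,0,0],[0,0,-1.5,0,0,0],[0,0,0,0,0,0],[0,0,0,0,0,0],[0,0,0,0,0,0]]]'

```text
time: 19.45
tcp_pos: [0.5528, -0.2812, 0.1444]
orientation: [-0.706, 0.706, -0.033, 0.034]
wrist_force: [0.5, 0.0, 1.4]
width: 0.448
```

```bash
python3 -c "
from lk2 import *
lk('q1.png')"
```

```text
t 19.45 tcp [ 55.28 -28.12  14.44] yaw -5.44 tilt 0.07 F [0.52 0.04 1.42] w 0.448
side offset 369 241
scene offset 188 77
```

View pics/q1.png

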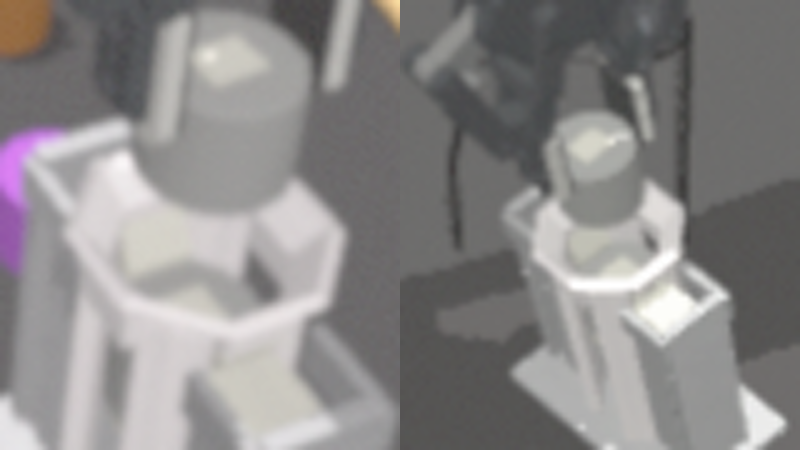

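step_arm --targets '[[[0,-0.15,-1,0,0,0],[0,0,-1,0,0,0],[0,0,-0.9,0,0,0],[0,0,-0.6,0,0,0],[0,0,-0.3,0,0,0],[0,0,0,0,0,0],[0,0,0,0,0,0]]]'

```text
time: 20.25
tcp_pos: [0.5528, -0.2834, 0.1059]
orientation: [-0.706, 0.706, -0.034, 0.034]
wrist_force: [-0.4, 0.7, -0.4]
width: 0.447
```

step_arm --targets '[[[0,0,0,0,0,0],[0,0,0,0,0,0],[0,0,0,0,0,0]]]' --grip 0.58

```text
time: 20.55
tcp_pos: [0.5528, -0.2833, 0.106]
orientation: [-0.706, 0.706, -0.034, 0.034]
wrist_force: [1.0, 0.5, -0.4]
width: 0.582
```

step_arm --targets '[[[0,0,1,0,0,0],[0,0,2,0,0,0],[0,0,3,0,0,0],[0,0,1,0,0,0],[0,0,0,0,0,0]]]'

```text
time: 21.05
tcp_pos: [0.5535, -0.2838, 0.1782]
orientation: [-0.706, 0.707, -0.032, 0.035]
wrist_force: [-0.8, 0.6, 0.7]
width: 0.58
```

step_arm --targets '[[[0,0,0,0,0,0],[0,0,0,0,0,0],[0,0,0,0,0,0],[0,0,0,0,0,0],[0,0,0,0,0,0]]]' --grip 0.0

```text
time: 21.55
tcp_pos: [0.5525, -0.2832, 0.1752]
orientation: [0.706, -0.706, 0.034, -0.034]
wrist_force: [-0.7, -0.0, 0.4]
width: -0.002
```

```bash
python3 -c "
from lk2 import *
lk('q2.png');c=cap('wrist','w9.png')
a=c['pixels'][130:290,240:410,::-1]; cv2.imwrite('pics/w9c.png',cv2.resize(a,None,fx=3.6,fy=3.6,interpolation=cv2.INTER_CUBIC))"
```

```text
t 21.55 tcp [ 55.25 -28.32  17.52] yaw -5.49 tilt 0.03 F [-0.73 -0.03  0.42] w -0.002
side offset 369 241
scene offset 188 77
```

View pics/q2.png

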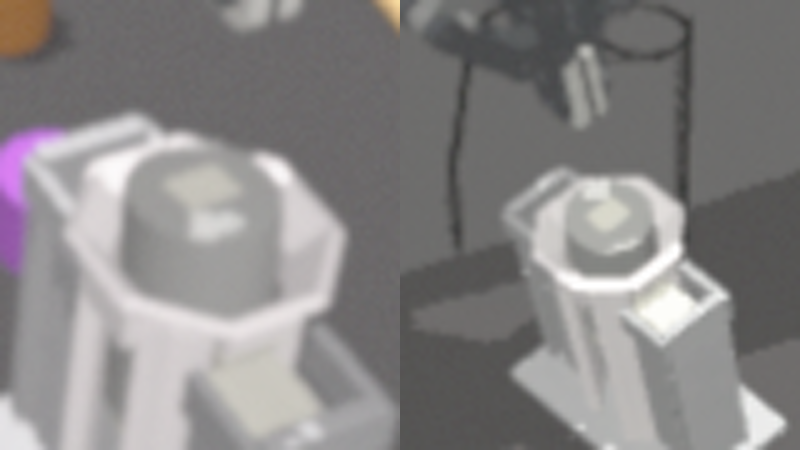

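View pics/w9c.png

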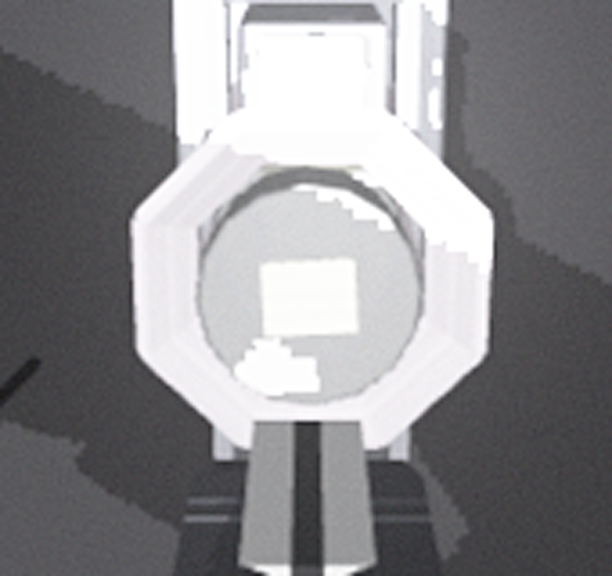

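Mount sits in the funnel, centred, patch up. Same press as before.

step_arm --targets '[[[0,0.1,-2,0,0,0],[0,0,-2,0,0,0],[0,0,-1,0,0,0],[0,0,-0.4,0,0,0],[0,0,-0.4,0,0,0],[0,0,-0.4,0,0,0]]]'

```text
time: 22.3
tcp_pos: [0.5531, -0.2826, 0.1146]
orientation: [-0.706, 0.707, -0.033, 0.035]
wrist_force: [-0.0, -2.4, 5.7]
width: 0.0
```

step_arm --targets '[[[0,0,-0.4,0,0,0],[0,0,-0.4,0,0,0],[0,0,-0.4,0,0,0]]]'

```text
time: 22.6
tcp_pos: [0.5541, -0.2847, 0.1054]
orientation: [-0.704, 0.708, -0.032, 0.036]
wrist_force: [-1.7, -6.9, 22.3]
width: 0.001
```

step_arm --targets '[[[0,0,-0.4,0,0,0],[0,0,-0.4,0,0,0],[0,0,-0.4,0,0,0]]]'

```text
time: 22.9
tcp_pos: [0.5541, -0.2847, 0.093]
orientation: [-0.704, 0.708, -0.032, 0.036]
wrist_force: [-0.4, -4.9, 8.3]
width: -0.005
```

step_arm --targets '[[[0,0,-0.4,0,0,0],[0,0,-0.4,0,0,0],[0,0,-0.4,0,0,0]]]'

```text
time: 23.2
tcp_pos: [0.5542, -0.2847, 0.0811]
orientation: [-0.704, 0.708, -0.032, 0.036]
wrist_force: [-0.0, -5.5, 8.5]
width: 0.005
```

step_arm --targets '[[[0,0,-0.4,0,0,0],[0,0,-0.4,0,0,0],[0,0,-0.1,0,0,0],[0,0,0,0,0,0]]]'

```text
time: 23.6
tcp_pos: [0.554, -0.2838, 0.0714]
orientation: [-0.705, 0.708, -0.032, 0.036]
wrist_force: [1.1, -2.2, 6.2]
width: 0.001
```

```bash
python3 -c "
from lk2 import *
lk('q3.png')"
```

```text
t 23.6 tcp [ 55.4  -28.38   7.14] yaw -5.52 tilt 0.35 F [ 1.11 -2.18  6.24] w 0.001
side offset 369 241
scene offset 188 77
```

View pics/q3.png

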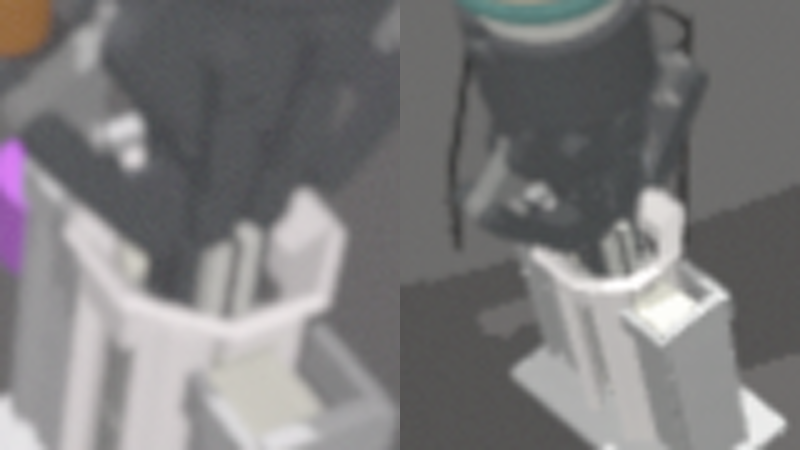

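step_arm --targets '[[[0,0,-0.2,0,0,0],[0,0,-0.2,0,0,0],[0,0,0,0,0,0],[0,0,0,0,0,0]]]'

```text
time: 24.1
tcp_pos: [0.5541, -0.2839, 0.0676]
orientation: [-0.705, 0.708, -0.032, 0.036]
wrist_force: [0.3, -2.7, 7.2]
width: -0.003
```

step_arm --targets '[[[0,0,1,0,0,0],[0,0,2,0,0,0],[0,0,4,0,0,0],[0,0,4,0,0,0],[0,0,2,0,0,0],[0,0,0,0,0,0]]]'

```text
time: 24.7
tcp_pos: [0.5541, -0.283, 0.1996]
orientation: [-0.705, 0.708, -0.031, 0.036]
wrist_force: [0.2, -1.0, -0.5]
width: -0.002
```

step_arm --targets '[[[0,0,0,0,0,0],[0,0,0,0,0,0]]]'

```text
time: 24.9
tcp_pos: [0.552, -0.2818, 0.1925]
orientation: [0.707, -0.706, 0.035, -0.033]
wrist_force: [-0.3, 0.2, 0.2]
width: 0.0
```

```bash
python3 -c "
from lk2 import *
lk('q4.png');c=cap('wrist','w10.png')
a=c['pixels'][130:290,240:410,::-1]; cv2.imwrite('pics/w10c.png',cv2.resize(a,None,fx=3.6,fy=3.6,interpolation=cv2.INTER_CUBIC))"
```

```text
t 24.9 tcp [ 55.2  -28.18  19.25] yaw -5.49 tilt 0.19 F [-0.29  0.17  0.21] w 0.0
side offset 369 241
scene offset 188 77
```

View pics/q4.png

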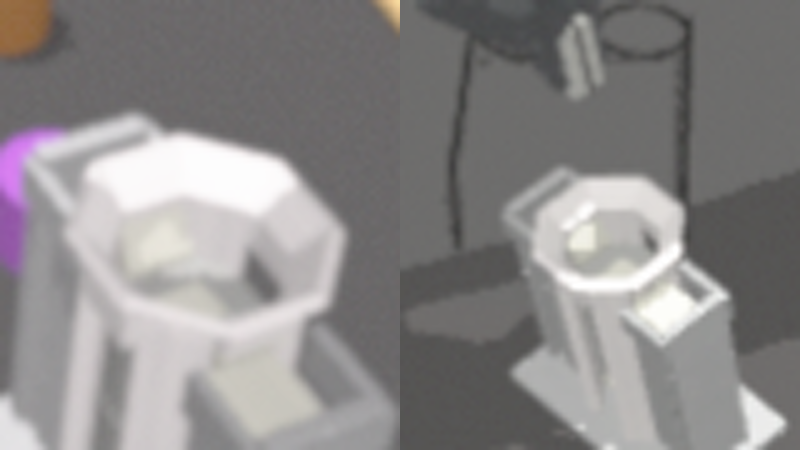

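View pics/w10c.png

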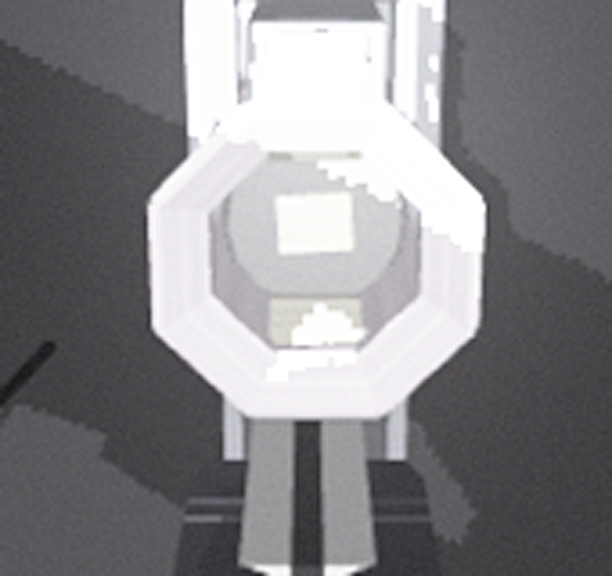

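```bash
python3 - <<'E'
from st import *
c=cap('wrist');d=cap('scene');b=cap('side')
print(atz(c,(327.2,191.4),.1).round(4),'rim',atz(c,(240+318/3.6-.4,130+265/3.6-.4),.13).round(4))
P=[.553,-.282,.1]
print('pred patch centre side/wrist',proj(b,[P])[0],proj(c,[P])[0])
x=b['pixels'][275:330,380:440,::-1]; y=d['pixels'][100:155,205:265,::-1]
cv2.imwrite('pics/q5.png',cv2.resize(cv2.hconcat([np.ascontiguousarray(x),np.ascontiguousarray(y)]),None,fx=6.5,fy=6.5,interpolation=cv2.INTER_CUBIC))
E
```

```text
[ 0.5535 -0.2803  0.1   ] rim [ 0.5539 -0.2808  0.13  ]
pred patch centre side/wrist [405.75763998 302.28810105] [326.75761509 193.47736316]
```

View pics/q5.png

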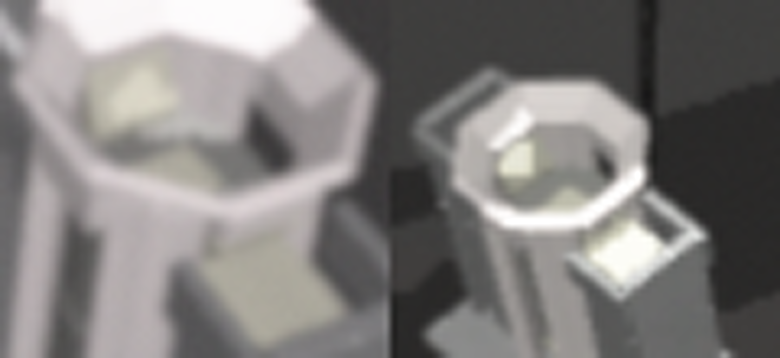

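```bash
python3 -c "
from st import *
st(); print(order.hand_in())"
```

```text
t 25.2 tcp [ 55.25 -28.21  19.39] yaw -5.49 tilt 0.06 F [-0.28 -0.2   0.05] w 0.001
the job is handed in; nothing more can be done
None
```

I loaded both grey 40 mm mounts into the magazine one at a time and handed the job in at 25.2 s of the 53 s allowed. No verdict was reported. I took the mount from (0.569, -0.076) first and pressed it until the lips held it, then did the same with the one from (0.454, -0.064).

**Last checks:**
- **Mount under the lips:** the wrist picture shows it polished face up, with the lips over its edge. It looks level by eye. The patch centre is at (0.5535, -0.280) if its top is at the expected 100 mm, and the rim centre measured the same way is (0.554, -0.281). The side camera sees the patch within about 2–3 px of where a top at that height should appear.
- **Lower mount:** it was checked under the lips before the second went in. It cannot be seen now, so its final height is inferred from the second press reaching full depth.
- **Gripper:** clear of everything, with wrist force about zero.

**What disagreed or looked off:**
- **Fingertip height:** the cameras put the fingertips about 27–31 mm behind the reported TCP, more than the stated 13 mm. I set the grasp and press depths from the pictures and contact force instead.
- **First mount:** it leaned slightly in the funnel, with its patch about 4–5 mm off the axis, before it was pressed.
- **Second press:** the force briefly read 22 N as the lips spread, above the stated 5–10 N but below the limits.

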